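# Point out the mouldy cheese and log it as a reject

## Robot

A 7-joint arm with a two-finger parallel gripper is mounted at the origin on the work surface. World frame = base frame: x ahead of the robot, y to its left, z up, the work surface at z = 0. Lengths are in mm, angles in rad, forces in N, time in s.
With the tool pointing down it reaches from about 350 to 900 mm from the base axis. Payload 19.9 kg.
Tool frame: the origin (TCP) lies on the centre line of the jaws, within the pads' length; the fingertips stand 22 mm ahead of it and the grasp point (between the pads) lies 3 mm ahead of it; x points along the fingers, y is the direction in which the jaws open and shut, and the axes are right-handed (so a half turn about x gives the same grasp; the last joint's range is limited). The gripper opens to 94 mm and grips with 3 to 60 N. Pads are 16 mm wide; open, the fingers measure 119 mm over their backs; the gripper's body (75 mm by 177 mm) begins 78 mm behind the grasp point.
Start: joints at [-0.042, 0.417, -0.01, 1.614, 0.005, 1.111, -0.053], TCP at [624.981, 0.003, 227.425] pointing down, gripper open.
Joint ranges: [-2.81, 2.81], [-0.39, 2.02], [-1.27, 1.25], [0.06, 2.57], [-1.19, 4.33], [0.19, 2], [-2.82, 2.82]. Speed limits (rad/s): [1.89, 1.89, 2.39, 2.39, 3.01, 3.01, 3.01].

## Interface

Orientations are given as a unit quaternion [w, x, y, z].
In Python, from workcell import manip gives the robot as it stands.
- The arm moves only by the tool drive_tool, never from a script. Its argument "plan" is one flat list of numbers, 5 for each row, row after row: the closure, from -1 (fully open) to 1 (shut), then the shift along the world's x, y, z in mm, then the turn about the world's z in rad. A call has 1 to 10 rows; each row is the pose to reach, as a shift and turn from the pose commanded when the call began; what a row does not reach only later rows make up. A row lasts 1/10 s, in which the tool goes at most 50 mm and 8.59 degrees, less where a joint would pass 70% of its speed; a pose out of reach is approached as far as the arm can. A call with a gripper value outside its range is refused whole. The fingers move at their own pace and stop on an object; "force" is the grip in N (left out, the last holds). Time passes only in rows, so rows that repeat a pose let the fingers close. It gives the time, the measured TCP pose, the force and the opening at its end, in the units of the state.
- manip.get_state(): the state, without advancing time (a new reading comes with each control period).
- manip.get_image(name): name is "scene" or "side" or "wrist"; returns a dict with "color" (384x512x3 uint8, red, green, blue), "fov_y" (degrees; the focal length in pixels is half the picture's height over the tangent of half this angle, whatever the lens; pixels are square), "cx", "cy" (the principal point, pixels), "camera_from_world" (4x4, takes a point from world to camera coordinates). Camera axes: x right, y down, z forward; pixel columns grow to the right and rows downward; lengths in mm; the calibration is good to about 2 mm. A picture is of the moment at which its call begins. There is no depth.
- manip.job_done(): hands the job in, once; it reports no verdict.
The state is a dict: "t": time; "joint_positions": joint angles; "joint_velocities": joint speeds; "joint_efforts": joint torques, N m; "position": TCP position; "tool_rot": TCP orientation; "ft_force": force on the tool from outside, world axes, zero at the start; "ft_torque": the same for the moment, N m; "width": opening from 0.0 (shut) to 1.0 (fully open).
Only numpy, scipy, OpenCV 4.12 (cv2) and the standard library are available. Lean on these libraries where they do the work, as an engineer would, in place of code of your own. Each camera call takes 0.05 s, during which the arm holds its last target. There are 200 camera calls.

## Task

One of the five small cheeses on the two boards has a blue-green mould patch on its top: point down at that patch with the fingertips a few centimetres above it, and stay there for at least two seconds so that the camera can record it. Then press the red button fully down and let it come back up. Touch none of the cheeses, do not press the green button, and leave everything else on the table where it stands.

Things in the scene. Friction and masses are not known exactly. Their poses are not given: they have to be found in the camera images.
- patch (a point): centre of the blue-green mould patch (irregular, about 30 mm across) on the top face of the mouldy cheese, 26 mm from the cheese's axis. The point lies on the top face, normally 47 mm above the table; z up. There is no other blue-green thing on the boards
- mouldy: the cheese with the blue-green patch: cream round, flat cheese, 90 mm across and 32 mm tall, loose, 0.2 kg, fragile; origin at the centre of its underside, z up (top face at z = 32 mm). The patch centre is at x = 26 mm, y = 0
- tanned: cream cheese with a similar but harmless brown patch: round, flat cheese, 90 mm across and 32 mm tall, loose, 0.2 kg, fragile; origin at the centre of its underside, z up (top face at z = 32 mm)
- plain_a: pale cheese without a patch: round, flat cheese, 90 mm across and 32 mm tall, loose, 0.2 kg, fragile; origin at the centre of its underside, z up (top face at z = 32 mm)
- plain_b: cream cheese without a patch: round, flat cheese, 90 mm across and 32 mm tall, loose, 0.2 kg, fragile; origin at the centre of its underside, z up (top face at z = 32 mm)
- plain_c: pale cheese without a patch: round, flat cheese, 90 mm across and 32 mm tall, loose, 0.2 kg, fragile; origin at the centre of its underside, z up (top face at z = 32 mm)
- board_far: fixed wooden board for three cheeses, 115 mm (x) by 360 mm (y), 15 mm thick, farther from the robot; origin at the centre of its underside. Neighbouring cheeses stand about 115 mm apart, centre to centre, in any order over both boards
- board_near: fixed wooden board for two cheeses, 115 mm (x) by 250 mm (y), 15 mm thick, nearer to the robot; origin at the centre of its underside
- reject_top (a point): centre of the top of the red push button (32 mm across), which stands on a fixed grey box 75 mm square and 45 mm tall; z up. The button is pressed straight down
- reject (a joint): travel of the red button in m: 0 up, 0.006 fully down (about 5 N); it springs back when let go
- pass_top (a point): centre of the top of the green push button, on an identical box beside the red one (the two change places)
- pass (a joint): travel of the green button in m: 0 up, 0.006 fully down; not to be pressed
- bottle: white bottle with a blue cap, 60 mm across, 140 mm tall, loose, to be left alone; origin at the centre of its underside
- brush: hand brush lying at the far side of the table, loose, to be left alone
- hoop: wooden cheese hoop, an open ring 150 mm across, 55 mm tall, loose, to be left alone; origin at the centre of its underside
Things that resemble listed ones, but are neither listed nor needed, are in the scene too. Leave any pink look-alike of the part that bears reject_top alone. What is shaped like the part that bears pass_top but brown is not meant.

How it is judged (in metres and radians):
On the way, in this order (a step that is already met when the one before it is completed fails the run):
1. the fingertips are held just above the mould patch (grasp point within 22 mm sideways, tips no more than about 55 mm above it) for 1.9 s (horizontal distance between the grasp point and patch below 0.022 m and z of the grasp point in the frame of patch between 0.018 and 0.075 m), for 1.9 s.
2. the red button is pressed down (value of joint reject above 0.0045 m), for 0.05 s.
At the end, for the whole second after the job is handed in: The red and the green button are both up (within 1.5 mm), every cheese rests within 8 mm of where it started, and the bottle, brush and hoop are within 30 mm of where they started (value of joint each of reject, pass below 0.0015 m and distance of each of mouldy, tanned, plain_a, plain_b, plain_c from where it was at the start of the episode below 0.008 m and linear speed of each of mouldy, tanned, plain_a, plain_b, plain_c below 0.02 m/s and distance of each of bottle, brush, hoop from where it was at the start of the episode below 0.03 m); the robot touches nothing.
It fails at once if a cheese is touched by the robot (contact force between any of the fingers, the arm and mouldy above 0.3 N or contact force between any of the fingers, the arm and tanned above 0.3 N or contact force between any of the fingers, the arm and plain_a above 0.3 N or contact force between any of the fingers, the arm and plain_b above 0.3 N or contact force between any of the fingers, the arm and plain_c above 0.3 N).
It fails at once if a cheese is shifted, tipped or lifted (over 8 mm) (distance of any of mouldy, tanned, plain_a, plain_b, plain_c from where it was at the start of the episode above 0.008 m).
It fails at once if the green button is pressed (over 3 mm) (value of joint pass above 0.003 m).
It fails at once if the bottle, brush or hoop is moved over 30 mm (distance of any of bottle, brush, hoop from where it was at the start of the episode above 0.03 m).
It also fails if it takes over 40 s, if anything falls off the work surface, if the arm or the gripper's body presses on something with over 40 N, if the wrist force passes 120 N, or if a joint passes its speed limit or range.

## Working session

There is one attempt and no reset: what is moved stays moved. The work goes in short steps, Python scripts to look and compute and a tool call to move; the robot and the scene stay as the last step left them, time stands still between calls to the robot, and variables do not carry over. Pictures are saved under pics/ and viewed, about 8 in all and at most 12, crops included, and the job is handed in when it is done.

Besides the shell and the picture viewer there is one more tool, called after "Request:" by a JSON object that holds its "method" and its "body". drive_tool: Moves the arm, as the interface text tells. Its arguments: {"type":"object","properties":{"plan":{"type":"array","items":{"type":"number"}},"force":{"type":"number"}},"required":["plan"]}

```bash
mkdir -p pics
cat > h.py <<'E'
import numpy as np, cv2
from workcell import manip
def grab(n, tag):
    im=manip.get_image(n); cv2.imwrite(f'pics/{tag}.png',im['color'][:,:,::-1])
    np.savez(f'pics/{tag}.npz',**{k:np.array(im[k]) for k in('color','fov_y','cx','cy','camera_from_world')}); return im
def ray(im,u,v,z):
    M=np.array(im['camera_from_world']);f=im['color'].shape[0]/2/np.tan(np.radians(float(im['fov_y']))/2)
    R=M[:3,:3];o=-R.T@M[:3,3];d=R.T@np.array([(u-im['cx'])/f,(v-im['cy'])/f,1]);return (o+d*(z-o[2])/d[2]).round(1)
def pix(im,p):
    M=np.array(im['camera_from_world']);f=im['color'].shape[0]/2/np.tan(np.radians(float(im['fov_y']))/2)
    c=M[:3,:3]@np.array(p)+M[:3,3];return (f*c[:2]/c[2]+[im['cx'],im['cy']]).round(1)
E
python3 - <<'E'
from h import *
a=grab('scene','scene0')['color'];b=grab('side','side0')['color']
cv2.imwrite('pics/both0.png',cv2.resize(np.vstack([a,b])[:,:,::-1],None,fx=.78,fy=.78))
cv2.imwrite('pics/w0.png',grab('wrist','wrist0')['color'][:,:,::-1])
print(manip.get_state()['t'])
E
```

```text
0.15
```

View pics/scene0.png

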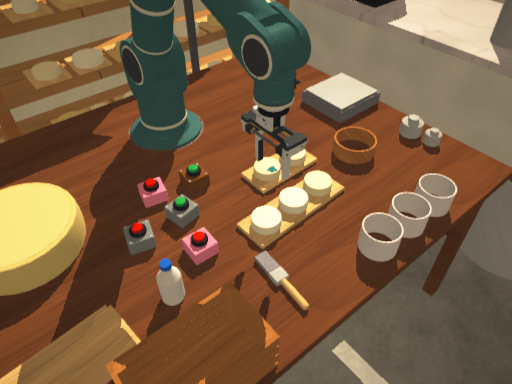

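View pics/side0.png

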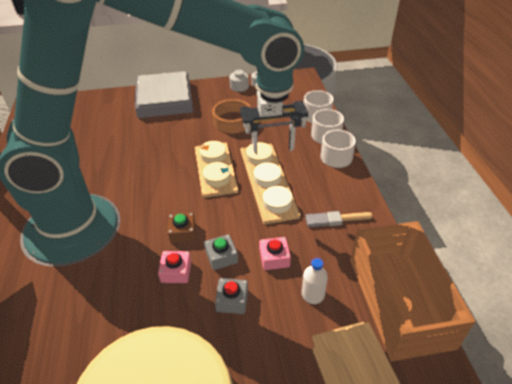

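The scene view shows a blue-green patch at about (271,170), and the side view shows it at (222,171), on the near board. The red buttons are at (151,185) on a pink box, (138,229) on a grey box and (199,239) on a pink box. The grey one, at (232,290) in the side view, fits the description. The green buttons are at (181,203) on grey, which is pass, and (194,170) on brown. I'll measure these and confirm in an enlarged crop.

Run:
```python
from h import *
L=lambda t:dict(np.load(f'pics/{t}.npz'))
def blobs(im,lo,hi,box):
    h=cv2.cvtColor(im['color'],cv2.COLOR_RGB2HSV);m=cv2.inRange(h,lo,hi)
    k=np.zeros_like(m);x0,y0,x1,y1=box;k[y0:y1,x0:x1]=255
    n,_,s,c=cv2.connectedComponentsWithStats(m&k);return [(c[i].round(1),s[i,4]) for i in range(1,n) if s[i,4]>4]
A,B,W=L('scene0'),L('side0'),L('wrist0')
for n,im,pb,rb,gb in(('scene',A,(235,145,320,195),(120,215,160,240),(165,190,200,215)),('side',B,(190,135,245,195),(218,275,248,302),(208,235,238,255))):
    for t,lo,hi,b,z in(('patch',(80,60,40),(105,255,255),pb,47),('red',(0,170,100),(6,255,255),rb,58),('green',(45,120,60),(80,255,255),gb,58)):
        for c,a in blobs(im,lo,hi,b): print(n,t,c,a,ray(im,*c,z))
ca=cv2.resize(A['color'][140:270,110:330],None,fx=3,fy=3,interpolation=2)
cb=cv2.resize(B['color'][130:310,150:310],None,fx=2.1667,fy=2.1667,interpolation=2)
w=W['color']
cv2.imwrite('pics/crop.png',ca[:,:,::-1]);cv2.imwrite('pics/crop2.png',np.hstack([cb,cv2.resize(w,None,fx=.8,fy=.8)[:,:] if 0 else cv2.resize(w,(453,390))[:390]])[:, :, ::-1])
```

```text
scene patch [271.7 169. ] 26 [489.1 121.6  47. ]
scene red [136.7 227.3] 103 [ 446.9 -339.7   58. ]
scene green [180.  201.6] 84 [ 437.2 -193.1   58. ]
side patch [224.2 169.7] 13 [486.1 123.4  47. ]
side red [230.8 287.3] 122 [ 448.2 -339.6   58. ]
side green [219.8 243.3] 96 [ 436.7 -192.1   58. ]
```

View pics/crop2.png

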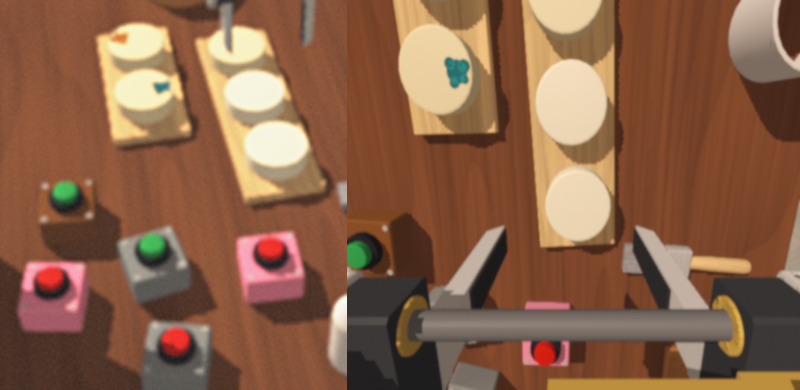

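View pics/crop.png

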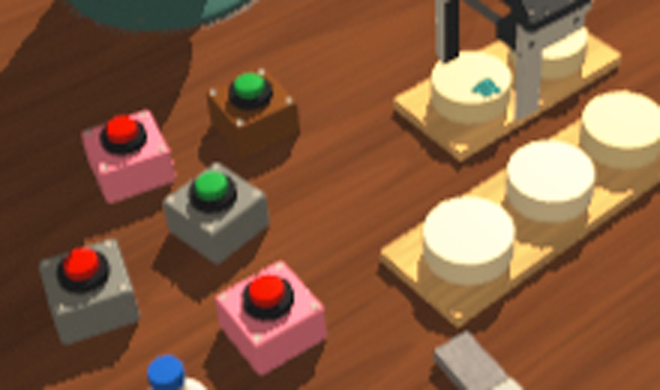

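The crops confirm both targets. The mouldy cheese is the near board's cheese at the −y end, and the other near cheese has the brown-orange patch. The red button on the grey box is at about (447,−340), separate from the two pink ones. I'll move above the patch with the gripper shut, then check.

Request:
{"method": "drive_tool", "body": {"plan": [1, -35, 31, 0, 0, 1, -69, 61, 0, 0, 1, -104, 92, 0, 0, 1, -138, 122, 0, 0, 1, -138, 122, -40, 0, 1, -138, 122, -70, 0, 1, -138, 122, -70, 0, 1, -138, 122, -70, 0, 1, -138, 122, -70, 0]}}

```text
t: 1.05
position: [487.8, 122.1, 158.9]
tool_rot: [0.5, 0.501, 0.5, -0.5]
ft_force: [-0.0, -0.2, 1.4]
width: 0.273
```

Run:
```python
from h import *
s=manip.get_state();print(s['t'],np.round(s['position'],1),s['width'],np.round(s['tool_rot'],3))
c={}
w0=dict(np.load('pics/wrist0.npz'))
for t,im in (('w0',w0),('wrist1',grab('wrist','wrist1')),('scene1',grab('scene','scene1')),('side1',grab('side','side1'))):
    h=cv2.cvtColor(im['color'],cv2.COLOR_RGB2HSV);m=cv2.inRange(h,(80,80,40),(105,255,255))
    n,_,st,ce=cv2.connectedComponentsWithStats(m)
    for i in range(1,n):
        if st[i,4]>5:
            p=ray(im,*ce[i],47)
            if np.hypot(p[0]-487,p[1]-122)<50: print(t,ce[i].round(1),st[i,4],p)
a=cv2.imread('pics/wrist1.png');b=cv2.imread('pics/side1.png')[110:240,150:323]
cv2.imwrite('pics/v1.png',np.hstack([cv2.resize(a,(400,300)),cv2.resize(b,(400,300))]))
```

```text
1.05 [487.8 122.1 158.9] 0.2732627548716641 [ 0.5    0.501  0.5   -0.5  ]
w0 [124.  70.] 510 [487.6 121.8  47. ]
wrist1 [252.1 198.1] 575 [487.8 121.6  47. ]
scene1 [271.7 169. ] 26 [488.9 121.7  47. ]
side1 [223.9 169.8] 12 [485.1 123.4  47. ]
```

View pics/v1.png

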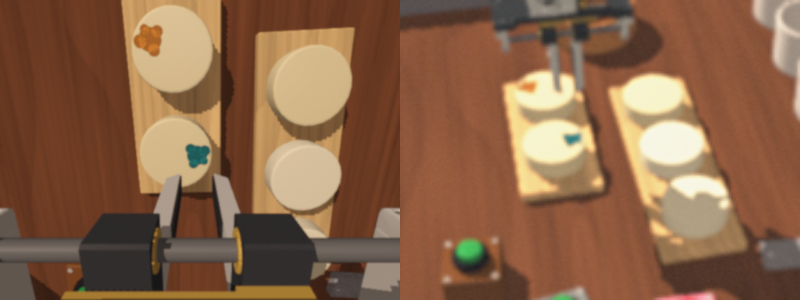

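The wrist view shows the patch just ahead of the jaws at (252,198). All three cameras place it at about (488,122), and the TCP is already over it. I'll descend 55 mm, which puts the tips about 33 mm above the patch, and hold.

Request:
{"method": "drive_tool", "body": {"plan": [1, 0, 0, -20, 0, 1, 0, 0, -40, 0, 1, 0, 0, -55, 0, 1, 0, 0, -55, 0, 1, 0, 0, -55, 0, 1, 0, 0, -55, 0, 1, 0, 0, -55, 0, 1, 0, 0, -55, 0, 1, 0, 0, -55, 0, 1, 0, 0, -55, 0]}}

```text
t: 2.2
position: [487.0, 122.0, 102.6]
tool_rot: [0.5, 0.5, 0.5, -0.5]
ft_force: [0.6, -0.7, -0.1]
width: 0.007
```

Request:
{"method": "drive_tool", "body": {"plan": [1, 0, 0, 0, 0, 1, 0, 0, 0, 0, 1, 0, 0, 0, 0, 1, 0, 0, 0, 0, 1, 0, 0, 0, 0, 1, 0, 0, 0, 0, 1, 0, 0, 0, 0, 1, 0, 0, 0, 0, 1, 0, 0, 0, 0, 1, 0, 0, 0, 0]}}

```text
t: 3.2
position: [487.0, 122.0, 102.4]
tool_rot: [-0.5, -0.5, -0.5, 0.5]
ft_force: [0.5, 0.3, 0.5]
width: 0.003
```

Request:
{"method": "drive_tool", "body": {"plan": [1, 0, 0, 0, 0, 1, 0, 0, 0, 0, 1, 0, 0, 0, 0, 1, 0, 0, 0, 0, 1, 0, 0, 0, 0, 1, 0, 0, 0, 0, 1, 0, 0, 0, 0, 1, 0, 0, 0, 0, 1, 0, 0, 0, 0, 1, 0, 0, 0, 0]}}

```text
t: 4.2
position: [487.0, 122.0, 102.4]
tool_rot: [-0.5, -0.5, -0.5, 0.5]
ft_force: [0.4, -0.8, -0.3]
width: 0.003
```

Run:
```python
from h import *
s=manip.get_state();print(s['t'],np.round(s['position'],1),s['width'])
for t in('scene','side'):
    im=grab(t,t+'2')
a=cv2.imread('pics/scene2.png')[110:260,200:400];b=cv2.imread('pics/side2.png')[110:240,150:323]
cv2.imwrite('pics/v2.png',np.hstack([cv2.resize(a,(400,300)),cv2.resize(b,(400,300))]))
```

```text
4.2 [487.  122.  102.4] 0.0034894714339031357
```

View pics/v2.png

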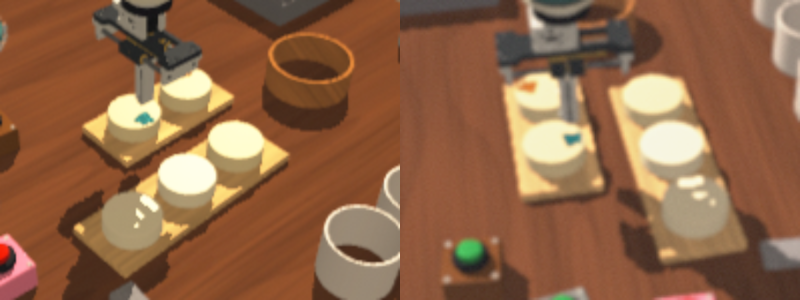

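The fingertips are a few centimetres above the patch, and I held there for more than 2.5 s with nothing touched. A clear dome now stands over the far board's −y cheese. It is off my path and I'll leave it alone. Next I rise and travel to the red button at height, looking from above before pressing.

Request:
{"method": "drive_tool", "body": {"plan": [1, 0, 0, 45, 0, 1, 0, 0, 90, 0, 1, 0, 0, 120, 0, 1, -5, -45, 125, 0, 1, -10, -90, 125, 0, 1, -15, -135, 125, 0, 1, -20, -180, 125, 0, 1, -25, -225, 125, 0, 1, -30, -270, 125, 0, 1, -30, -315, 125, 0]}}

```text
t: 5.3
position: [456.2, -194.8, 227.7]
tool_rot: [0.5, 0.5, 0.5, -0.5]
ft_force: [1.2, -0.1, -0.5]
width: 0.005
```

Run:
```python
from h import *
s=manip.get_state();print(s['t'],np.round(s['position'],1),s['width'])
ims={t:grab(t,t+'3') for t in('scene','side','wrist')}
for t,im in ims.items():
    h=cv2.cvtColor(im['color'],cv2.COLOR_RGB2HSV)
    for nm,lo,hi,z in(('red',(0,170,100),(6,255,255),58),('cap',(105,150,80),(125,255,255),132)):
        n,_,st,ce=cv2.connectedComponentsWithStats(cv2.inRange(h,lo,hi))
        for i in range(1,n):
            if st[i,4]>25: print(t,nm,ce[i].round(1),st[i,4],ray(im,*ce[i],z))
a=cv2.imread('pics/wrist3.png');b=cv2.imread('pics/scene3.png')
cv2.imwrite('pics/v3.png',np.hstack([cv2.resize(a,(400,300)),cv2.resize(b,(400,300))]))
```

```text
5.3 [ 456.2 -194.8  227.7] 0.005282641840590021
scene red [149.9 182.4] 88 [ 304.4 -221.4   58. ]
scene red [136.6 227.3] 104 [ 446.7 -340.1   58. ]
scene red [198.5 236.5] 102 [ 584.8 -224.5   58. ]
scene cap [165.  264.5] 107 [ 663.3 -360.5  132. ]
side red [274.5 244.7] 94 [ 584.9 -223.8   58. ]
side red [172.8 258.3] 98 [ 306.2 -221.1   58. ]
side red [230.8 287.3] 126 [ 448.2 -339.6   58. ]
side cap [316.8 264. ] 65 [ 661.7 -359.8  132. ]
wrist red [124.4 205. ] 695 [ 306.3 -223.9   58. ]
wrist red [364.7 206. ] 709 [ 587.8 -226.7   58. ]
wrist red [251.5 295. ] 30 [ 454.4 -346.    58. ]
wrist cap [449.5 349.3] 618 [ 663.1 -361.9  132. ]
```

View pics/v3.png

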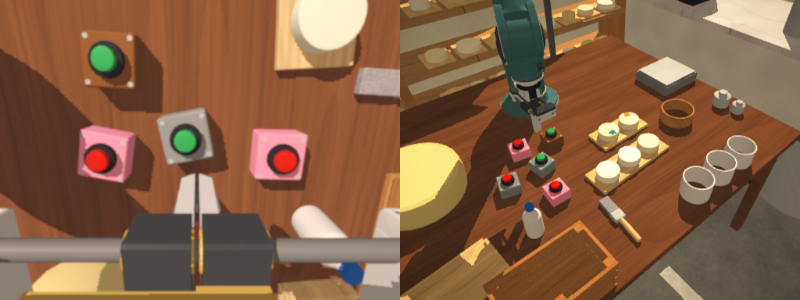

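Bottle (662,−360) and pink boxes are clear of the target at about (447,−340), with scene and side agreeing to within 1.5 mm. The far-board cheese that looked domed looks normal again, with no dome in the scene view.

Request:
{"method": "drive_tool", "body": {"plan": [1, -2, -45, 0, 0, 1, -4, -90, 0, 0, 1, -9, -143, 0, 0, 1, -9, -143, -40, 0, 1, -9, -143, -80, 0, 1, -9, -143, -110, 0, 1, -9, -143, -110, 0, 1, -9, -143, -110, 0]}}

```text
t: 6.25
position: [448.5, -335.5, 118.1]
tool_rot: [0.5, 0.5, 0.5, -0.5]
ft_force: [0.2, 0.3, 1.5]
width: 0.006
```

Run:
```python
from h import *
s=manip.get_state();print(s['t'],np.round(s['position'],1),np.round(s['ft_force'],1))
ims={t:grab(t,t+'4') for t in('scene','side')}
p=np.array(s['position'])-[0,0,22]
for t,im in ims.items(): print(t,'tip px',pix(im,p))
a=cv2.imread('pics/scene4.png')[160:280,70:230];b=cv2.imread('pics/side4.png')[220:325,160:300]
cv2.imwrite('pics/v4.png',np.hstack([cv2.resize(a,(400,300)),cv2.resize(b,(400,300))]))
```

```text
6.25 [ 448.5 -335.5  118.1] [0.2 0.3 1.5]
scene tip px [135.5 217.7]
side tip px [229.9 277.2]
```

View pics/v4.png

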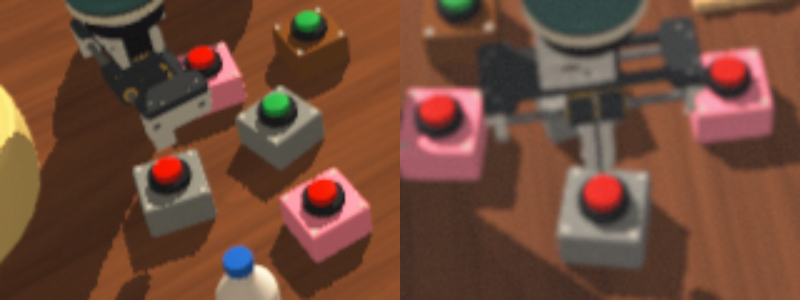

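The tips are about 36 mm above the red button on the grey box, and the projected tip pixel matches the picture. I'll shift 4 mm in −y and go down.

Request:
{"method": "drive_tool", "body": {"plan": [1, -1, -3, -10, 0, 1, -1, -3, -22, 0, 1, -1, -3, -30, 0, 1, -1, -3, -30, 0, 1, -1, -3, -30, 0]}}

```text
t: 6.85
position: [446.7, -338.9, 87.2]
tool_rot: [0.5, 0.5, 0.5, -0.5]
ft_force: [-0.7, 0.6, 2.2]
width: 0.001
```

Request:
{"method": "drive_tool", "body": {"plan": [1, 0, 0, -4, 0, 1, 0, 0, -7, 0, 1, 0, 0, -10, 0, 1, 0, 0, -10, 0, 1, 0, 0, -10, 0]}}

```text
t: 7.35
position: [447.4, -339.4, 81.6]
tool_rot: [0.5, 0.501, 0.499, -0.5]
ft_force: [-26.8, 18.7, 86.9]
width: 0.002
```

86.9 N, so the button has bottomed out. Backing up now.

Request:
{"method": "drive_tool", "body": {"plan": [1, 0, 0, 20, 0, 1, 0, 0, 50, 0, 1, 0, 0, 90, 0, 1, 0, 0, 130, 0, 1, 0, 0, 130, 0, 1, 0, 0, 130, 0, 1, 0, 0, 130, 0]}}

```text
t: 8.05
position: [446.6, -338.6, 206.3]
tool_rot: [0.5, 0.5, 0.501, -0.5]
ft_force: [-0.6, 0.2, -0.4]
width: 0.006
```

Run:
```python
from h import *
s=manip.get_state();print(s['t'],np.round(s['position'],1),np.round(s['ft_force'],1))
ims={t:grab(t,t+'5') for t in('scene','side')}
for t,im in ims.items():
    h=cv2.cvtColor(im['color'],cv2.COLOR_RGB2HSV)
    n,_,st,ce=cv2.connectedComponentsWithStats(cv2.inRange(h,(0,170,100),(6,255,255)))
    for i in range(1,n):
        if st[i,4]>25: print(t,ce[i].round(1),st[i,4],ray(im,*ce[i],58))
cv2.imwrite('pics/v5.png',np.hstack([cv2.resize(cv2.imread(f'pics/{t}5.png'),(400,300)) for t in ims]))
```

```text
8.05 [ 446.6 -338.6  206.3] [-0.6  0.2 -0.4]
scene [149.9 182.5] 87 [ 304.5 -221.6   58. ]
scene [136.6 227.3] 105 [ 446.6 -340.    58. ]
scene [198.5 236.5] 102 [ 584.8 -224.5   58. ]
side [274.6 244.7] 92 [ 585.1 -223.8   58. ]
side [172.8 258.4] 100 [ 306.1 -221.4   58. ]
side [230.8 287.3] 127 [ 448.2 -339.6   58. ]
```

View pics/v5.png

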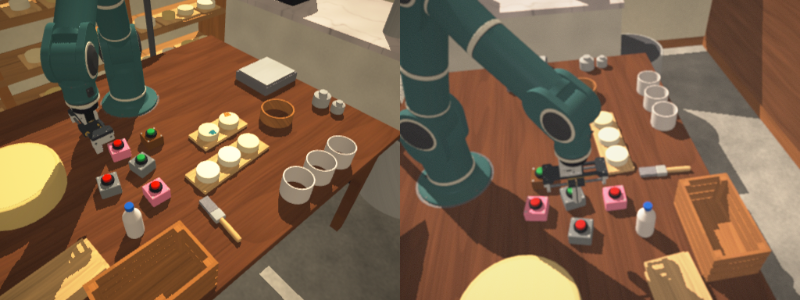

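The red button is back at its starting pixels (136.6,227.3) in the scene view. The cheeses, bottle, brush and hoop look unmoved, and the arm is clear.

```bash
python3 -c "
from workcell import manip
print(manip.job_done())"
```

```text
the job is handed in; nothing more can be done
None
```

I pointed at the mould patch and pressed the red button, then handed the job in at about t = 8 s of the 40 s allowed. No verdict is reported.

- **Pointing:** I held the closed fingertips about 33 mm above the patch at about (488, 122) mm for more than 2.5 s. The cameras agreed on its position to within about 3 mm.
- **Pressing:** I pressed the red button on the grey box at (447, −340) mm until it bottomed out. The vertical force reached about 87 N, harder than needed but under the 120 N wrist limit. I judged full travel from that force and about 5.6 mm of descent, as I couldn't read the button's joint directly.
- **Final checks:** The red button was back at its starting pixels in the scene and side views. The cheeses, bottle, brush, hoop and green button looked unmoved in the pictures; I did not measure them. The arm was clear, with about 0 N on the tool.
- **Disagreement:** While pointing, one far-board cheese looked as if a clear dome covered it. It looked normal in later pictures, so I took it to be a lighting or shadow effect and went nowhere near it.

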